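# Bed the cushion in a centrifuge bucket

## Task

Bed the new rubber cushion in the centrifuge bucket: take the tamper with the wide flat foot, press it squarely down on the cushion until the sprung plate under it bottoms out level, and keep it pressed home for a full second. Then ease it back up and leave the tamper standing upright on the cushion inside the bucket as a weight, without knocking the other tool over.

Things in the scene. Friction and masses are not known exactly. Their poses are not given: they have to be found in the camera images.
- tamper_mid (a point): The tamper: a loose steel tool of about 450 g standing upright on the bench, 104 mm tall: a plain round handle 34 mm in diameter on a flat round foot 68 mm in diameter and 14 mm thick. This point is the centre of the tool on its axis, half-way up (52 mm above the underside of the foot); z points up along the handle.
- cushion_top (a point): Centre of the top face of the black rubber cushion, a disc 84 mm across on a sprung plate inside a round aluminium bucket (fixed; 100 mm outside, 88 mm inside, rim 70 mm above the bench); z is its normal. At rest it lies 12 mm below the rim; the tamper's foot has 10 mm of play all round. It rocks if pressed off-centre. A like bucket full of a grey tube insert is not used.
- cushion_plate (a joint): Travel of the sprung plate in m: 0 at rest, 0.014 fully down on its stop. It starts to move at about 6.5 N and is fully down at about 13.5 N; it carries the tamper's own weight without sinking, and springs back when let go.
- plunger_mid (a point): The other tool, to be left alone: a loose steel rod 104 mm tall and 34 mm in diameter all the way down, without a wide foot (dark band at its lower end), standing upright. This point is its centre, 52 mm above the bench; z points up along it.

How it is judged:
On the way:
1. The tamper, upright within 10 degrees, presses the sprung plate down onto its stop (at least 11.5 of 14 mm), the cushion level within 10 degrees, for 0.6 s (value of joint cushion_plate above 0.0115 m and angle between each of cushion_top, tamper_mid's own z axis and vertical below 0.175 rad and horizontal distance between tamper_mid and cushion_top below 0.016 m and z of tamper_mid in the frame of cushion_top below 0.06 m), for 0.6 s.
At the end, for the whole second after the job is handed in: The tamper stands released on the cushion inside the bucket, foot down on it, within 16 mm of its centre and upright within 10 degrees, the plate sprung back up to within 5 mm of its rest height (horizontal distance between tamper_mid and cushion_top below 0.016 m and z of tamper_mid in the frame of cushion_top between 0.044 and 0.06 m and angle between tamper_mid's own z axis and vertical below 0.175 rad and value of joint cushion_plate below 0.005 m); the robot touches nothing.
It fails at once if The other tool is knocked over (tilted by more than 30 degrees) (angle between plunger_mid's own z axis and vertical above 0.52 rad).
It also fails if it takes over 43 s, if anything falls off the work surface, if the arm or the gripper's body presses on something with over 40 N, if the wrist force passes 120 N, or if a joint passes its speed limit or range.

## Robot

A 7-joint arm with a two-finger parallel gripper is mounted at the origin on the work surface. World frame = base frame: x ahead of the robot, y to its left, z up, the work surface at z = 0. Lengths are in m, angles in rad, forces in N, time in s.
With the tool pointing down it reaches from about 0.425 to 0.875 m from the base axis. Payload 4.7 kg.
Tool frame: the origin (TCP) lies on the centre line of the jaws, within the pads' length; the fingertips stand 19 mm ahead of it and the grasp point (between the pads) is the TCP; x points along the fingers, z is the direction in which the jaws open and shut, and the axes are right-handed (so a half turn about x gives the same grasp; the last joint's range is limited). The gripper opens to 87 mm and grips with 3 to 60 N. Pads are 19 mm wide; open, the fingers measure 117 mm over their backs; the gripper's body (75 mm by 190 mm) begins 51 mm behind the grasp point.
Start: joints at [1.228, 0.321, -0.07, 1.45, 0.023, 1.371, -0.057], TCP at [0.227, -0.609, 0.242] pointing down, gripper open.
Joint ranges: [-2.86, 2.86], [-0.3, 2.09], [-1.38, 1.24], [0.06, 2.45], [-1.56, 4.7], [0.09, 2.05], [-2.69, 2.69]. Speed limits (rad/s): [2.57, 2.57, 3.14, 3.14, 3.14, 3.14, 3.14].

## Interface

Orientations are given as a rotation vector (axis times angle).
In Python, from bench import get_state, get_image, camera_info, close_job gives the robot as it stands.
- The arm moves only by the tool jog_arm, never from a script. Its argument "targets" is a list of rows, each a list of 7 numbers: the turn, a rotation vector about the tool's x, y, z in degrees, then the shift along the tool's x, y, z in cm, then the finger opening in cm, from 0 to 8.7. In form: [[wx, wy, wz, tx, ty, tz, jaw], ...]. A call has 1 to 10 rows; each row shifts and turns the commanded pose from where the row before left it, along the tool's axes as they then stand; what a row does not reach is not made up. A row lasts 1/8 s, in which the tool goes at most 62.5 mm and 10.7 degrees, less where a joint would pass 70% of its speed; a pose out of reach is approached as far as the arm can. A call is refused whole if a number of a shift passes 6.25 or a number of a turn 10.7, either way. A call with a gripper value outside its range is refused whole. The fingers move at their own pace and stop on an object; "squeeze" is the grip in N (left out, the last holds). Time passes only in rows, so rows that do not move let the fingers close. It gives the time, the measured TCP pose, the force and the opening at its end, in the units of the state.
- get_state(): the state, without advancing time (a new reading comes with each control period).
- get_image(name): name is "side" or "top"; returns (picture, depth): 384x512x3 uint8, red, green, blue; 384x512 float32, m along the optical axis (not along the pixel's ray), 0 where there is no reading.
- camera_info(name): a dict with "intrinsics" (3x3 intrinsics, pixels), "world_from_camera" (4x4, takes a point from camera to world coordinates). Camera axes: x right, y up, looking along -z (the intrinsics and any distortion apply to the point x, -y, -z); pixel columns grow to the right and rows downward; lengths in m; the calibration is good to about 2 mm. A picture is of the moment at which its call begins. camera_info takes no time and is no camera call.
- close_job(): hands the job in, once; it reports no verdict.
The state is a dict: "time": time; "joint_positions": joint angles; "qd": joint speeds; "joint_torque": joint torques, N m; "position": TCP position; "tool_rot": TCP orientation; "ft_force": force on the tool from outside, world axes, zero at the start; "torque": the same for the moment, N m; "grip_width": opening from 0.0 (shut) to 1.0 (fully open).
Only numpy, scipy, OpenCV 4.12 (cv2) and the standard library are available. Lean on these libraries where they do the work, as an engineer would, in place of code of your own. Each camera call takes 0.05 s, during which the arm holds its last target.

## Working session

There is one attempt and no reset: what is moved stays moved. The work goes in short steps, Python scripts to look and compute and a tool call to move; the robot and the scene stay as the last step left them, time stands still between calls to the robot, and variables do not carry over. Pictures are saved under pics/ and viewed, and the job is handed in when it is done.

Besides the shell and the picture viewer there is one more tool, called after "Emit:" as name([rows], argument=value, ...), one row to a line, values as JSON. jog_arm: Moves the arm, as the interface text tells. Its arguments: {"type":"object","properties":{"targets":{"type":"array"},"squeeze":{"type":"number"}},"required":["targets"]}

```bash
mkdir -p pics; ls
python3 - <<'E'
from bench import *
import cv2,numpy as np
s=get_state();print(s)
for n in("side","top"):
    p,d=get_image(n);np.savez(f"pics/{n}0.npz",p=p,d=d);cv2.imwrite(f"pics/{n}0.png",p[:,:,::-1]);print(camera_info(n))
E
```

```text
pics
{'time': 0.0, 'joint_positions': array([ 1.22808616,  0.32182655, -0.07010094,  1.45166553,  0.02263679,
        1.37079837, -0.05692457]), 'qd': array([ 2.10928702e-04, -4.24256947e-05,  1.18750647e-03, -9.07360362e-04,
        7.01670815e-04, -8.78915992e-04,  1.73365663e-03]), 'joint_torque': array([ 1.95732214e-04, -4.91278267e+01, -4.03824728e-01, -3.12525880e+01,
       -6.40644087e-02,  4.36417444e-02,  1.63689224e-04]), 'position': array([ 0.22680945, -0.60859609,  0.24046407]), 'tool_rot': array([ 0.94348272,  1.35882758, -0.9418609 ]), 'ft_force': array([-0.04112041,  1.02786533, -0.27744377]), 'torque': array([-0.04646829, -0.0083444 , -0.01184391]), 'grip_width': 1.0020276306510398}
{'intrinsics': array([[389.58827169,   0.        , 254.97706543],
       [  0.        , 389.58827169, 186.35666812],
       [  0.        ,   0.        ,   1.        ]]), 'world_from_camera': array([[ 0.8412948 ,  0.28559558, -0.45897519,  0.21098226],
       [-0.54002095,  0.40552676, -0.737513  , -0.49187801],
       [-0.02450373,  0.86832207,  0.49539515,  0.43692825],
       [ 0.        ,  0.        ,  0.        ,  1.        ]])}
{'intrinsics': array([[390.59984977,   0.        , 262.58311689],
       [  0.        , 390.59984977, 191.91544071],
       [  0.        ,   0.        ,   1.        ]]), 'world_from_camera': array([[ 0.00862829,  0.99579644, -0.09118659,  0.46285513],
       [-0.99994174,  0.00800064, -0.00724641, -0.00250767],
       [-0.00648639,  0.0912438 ,  0.99580746,  0.88670797],
       [ 0.        ,  0.        ,  0.        ,  1.        ]])}
```

View pics/side0.png

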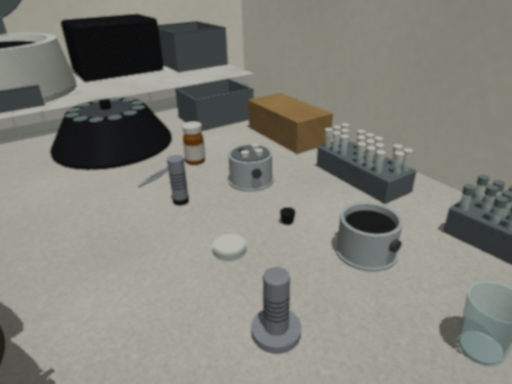

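View pics/top0.png

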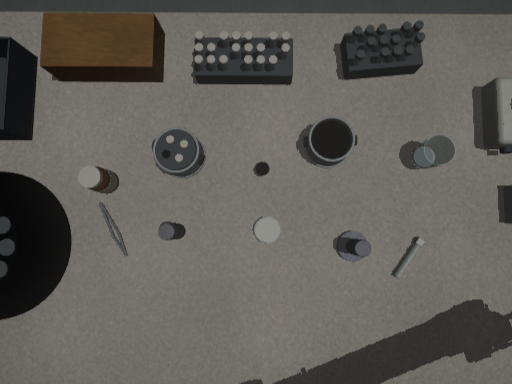

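The side view shows the tamper with handle top near (276,275) and foot near (276,330), and the bucket rim near (369,220). In the top view the tamper's handle top is at about (360,248) with its foot at (351,246), the bucket rim at (331,140) and the plunger at (170,231). Next I'll measure these from depth.

```bash
cat > h.py <<'E'
import numpy as np,cv2
from bench import *
from scipy.spatial.transform import Rotation as R
def cloud(n,d):
    c=camera_info(n);K=c["intrinsics"];T=c["world_from_camera"]
    v,u=np.mgrid[:384,:512];x=(u-K[0,2])/K[0,0]*d;y=(v-K[1,2])/K[1,1]*d
    P=np.stack([x,-y,-d],-1)@T[:3,:3].T+T[:3,3];P[d<=0]=np.nan;return P
def proj(n,X):
    c=camera_info(n);K=c["intrinsics"];T=c["world_from_camera"]
    q=T[:3,:3].T@(np.array(X)-T[:3,3]);return K[0,0]*q[0]/-q[2]+K[0,2],K[1,1]*-q[1]/-q[2]+K[1,2]
def circ(p):
    c,r=cv2.minEnclosingCircle(p.astype(np.float32));
    A=np.c_[2*p,np.ones(len(p))];s=np.linalg.lstsq(A,(p**2).sum(1),rcond=None)[0]
    return np.round(c,4),round(r,4),"lsq",np.round(s[:2],4),round(float(np.sqrt(s[2]+s[0]**2+s[1]**2)),4)
E
python3 - <<'E'
from h import *
f=np.load("pics/top0.npz");P=cloud("top",f["d"])
g=np.load("pics/side0.npz");Q=cloud("side",g["d"])
for nm,A,(r0,r1,c0,c1),zr in [("tamper top T",P,(225,270,330,380),(.095,.115)),("foot T",P,(225,270,330,380),(.008,.022)),
 ("tamper top S",Q,(262,300,255,300),(.095,.115)),("foot S",Q,(300,355,245,310),(.008,.02)),("rim T",P,(110,172,300,362),(.064,.078)),("cush T",P,(110,172,300,362),(.045,.062)),("rim S",Q,(195,275,330,410),(.064,.076)),("cush S",Q,(195,275,330,410),(.05,.062)),("pl T",P,(215,250,150,195),(.095,.115)),("bench",P,(200,225,200,250),(-.02,.02)),("handle S",Q,(262,320,255,300),(.03,.095))]:
    a=A[r0:r1,c0:c1].reshape(-1,3);a=a[(a[:,2]>zr[0])&(a[:,2]<zr[1])]
    print(nm,len(a),a.mean(0).round(4),np.median(a[:,2]).round(4),*circ(a[:,:2]))
s=get_state();r=R.from_rotvec(s["tool_rot"]).as_matrix();print(r.round(3))
for n in("top0","side0"):
    im=cv2.imread(f"pics/{n}.png")
    c=im[100:290,270:400] if n=="top0" else im[190:360,235:415]
    cv2.imwrite(f"pics/{n}c.png",cv2.resize(c,None,fx=3,fy=3,interpolation=2))
E
```

```text
tamper top T 233 [ 0.4253 -0.1947  0.1038] 0.104 [ 0.4251 -0.1957] 0.0171 lsq [ 0.4253 -0.195 ] 0.012
foot T 430 [ 0.4273 -0.1874  0.0143] 0.0142 [ 0.4251 -0.1956] 0.0341 lsq [ 0.4253 -0.1957] 0.0269
tamper top S 523 [ 0.4187 -0.1996  0.1027] 0.1037 [ 0.4205 -0.1964] 0.0176 lsq [ 0.4197 -0.1982] 0.0125
foot S 1143 [ 0.4143 -0.2056  0.014 ] 0.0141 [ 0.4206 -0.1972] 0.0343 lsq [ 0.42   -0.1976] 0.0266
rim T 428 [ 0.6547 -0.1418  0.0695] 0.0697 [ 0.6547 -0.1415] 0.0501 lsq [ 0.6541 -0.1414] 0.0467
cush T 1369 [ 0.6542 -0.1412  0.0577] 0.0581 [ 0.6522 -0.1421] 0.0576 lsq [ 0.6535 -0.1406] 0.0333
rim S 661 [ 0.6469 -0.1457  0.0681] 0.0687 [ 0.6502 -0.1422] 0.0509 lsq [ 0.6488 -0.1427] 0.0468
cush S 1494 [ 0.6484 -0.1452  0.0573] 0.0576 [ 0.6492 -0.1473] 0.0526 lsq [ 0.6462 -0.1467] 0.0369
pl T 227 [0.455  0.1951 0.1038] 0.104 [0.4551 0.1957] 0.017 lsq [0.4551 0.1952] 0.012
bench 1242 [4.976e-01 9.000e-02 3.000e-04] 0.0003 [0.4976 0.09  ] 0.0623 lsq [0.4977 0.0901] 0.0366
handle S 833 [ 0.4136 -0.2065  0.0688] 0.0692 [ 0.4202 -0.1969] 0.0175 lsq [ 0.4211 -0.1961] 0.0167
[[-0.001  0.937  0.349]
 [ 0.002  0.349 -0.937]
 [-1.    -0.    -0.002]]
```

Emit:
jog_arm([
  [0,0,0,0,3.2,-3.1,8.7],
  [0,0,0,0,3.2,-3.1,8.7],
  [0,0,0,0,3.2,-3.1,8.7],
  [0,0,0,0,3.2,-3.1,8.7],
  [0,0,0,0,3.2,-3.1,8.7],
  [0,0,0,0,3.2,-3.1,8.7],
  [0,0,0,0,3.2,-3.1,8.7],
  [0,0,0,0,3.2,-3.1,8.7],
  [0,0,0,0,3.2,-3.1,8.7],
  [0,0,0,0,0,0,8.7],
])

```text
time: 1.35
position: [0.401, -0.2433, 0.2415]
tool_rot: [0.938, 1.36, -0.937]
ft_force: [0.4, -0.6, 0.3]
grip_width: 0.999
```

View pics/top0c.png

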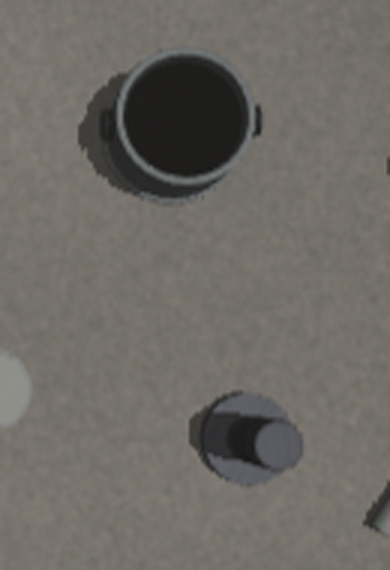

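View pics/side0c.png

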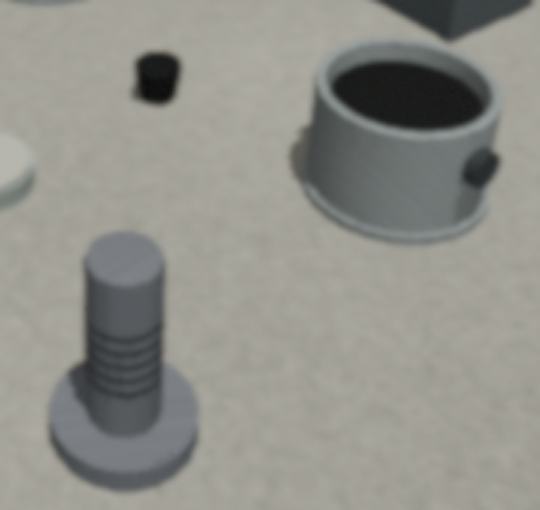

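Emit:
jog_arm([
  [0,0,0,0,1.9,-1.8,8.7],
  [0,0,0,0,1.8,-1.8,8.7],
  [0,0,0,2.5,0,0,8.7],
  [0,0,0,0,0,0,8.7],
])

```text
time: 1.85
position: [0.4199, -0.2006, 0.2148]
tool_rot: [0.943, 1.361, -0.944]
ft_force: [0.3, 0.4, 0.9]
grip_width: 0.998
```

```bash
cat > look.py <<'E'
import sys
from h import *
k=sys.argv[1]
for n in("side","top"):
    p,d=get_image(n);np.savez(f"pics/{n}{k}.npz",p=p,d=d);
    c=p[130:370,220:420] if n=="side" else p[90:290,260:420]
    cv2.imwrite(f"pics/{n}{k}.png",cv2.resize(c[:,:,::-1],None,fx=2.5,fy=2.5,interpolation=2))
s=get_state();print({a:np.round(s[a],4) for a in("time","position","tool_rot","ft_force","grip_width")});print(R.from_rotvec(s["tool_rot"]).as_matrix().round(4))
E
python3 look.py 1
```

```text
{'time': np.float64(1.95), 'position': array([ 0.4211, -0.2012,  0.2167]), 'tool_rot': array([ 0.9434,  1.3571, -0.9438]), 'ft_force': array([ 0.0096, -1.0349,  0.1044]), 'grip_width': np.float64(0.9953)}
[[-5.000e-04  9.375e-01  3.480e-01]
 [ 1.000e-04  3.480e-01 -9.375e-01]
 [-1.000e+00 -4.000e-04 -3.000e-04]]
```

View pics/side1.png

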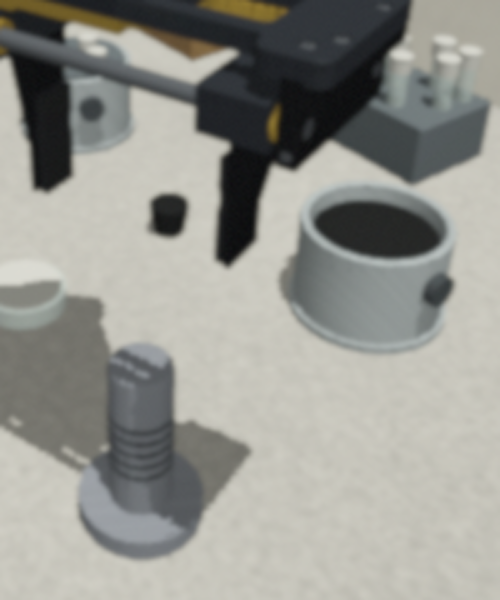

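View pics/top1.png

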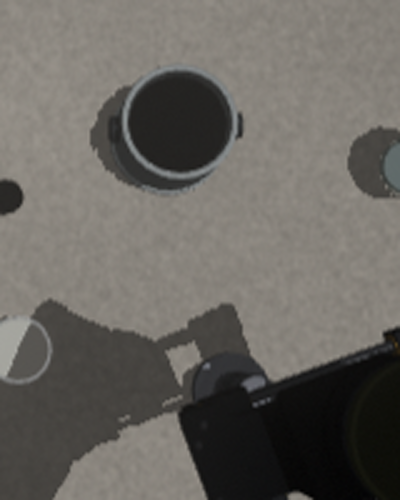

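Run:
```python
from h import *
print(proj("side",[.421,-.201,.198]),proj("top",[.421,-.201,.198]))
s=get_state();M=R.from_rotvec(s["tool_rot"]).as_matrix();p=s["position"]
for d in(-.0585,-.0435,.0435,.0585):
  for w in(-.0095,.0095): print(d,w,np.round(proj("side",p+M@[.019,w,d]),1))
f=np.load("pics/side1.npz");P=cloud("side",f["d"])
a=P[130:250,220:340].reshape(-1,3);a=a[(a[:,2]>.197)&(a[:,2]<.215)]
q=(a-p)@M
for m in(q[:,2]<0,q[:,2]>0): print(m.sum(),q[m].min(0).round(4),q[m].max(0).round(4))
```

```text
(np.float64(278.08396626637324), np.float64(213.1540211551089)) (np.float64(378.85464335076495), np.float64(252.8142177318207))
-0.0585 -0.0095 [232.  201.2]
-0.0585 0.0095 [242.2 194.3]
-0.0435 -0.0095 [242.1 205.2]
-0.0435 0.0095 [252.1 198. ]
0.0435 -0.0095 [308.3 231.2]
0.0435 0.0095 [317.4 222.4]
0.0585 -0.0095 [321.3 236.3]
0.0585 0.0095 [330.2 227.2]
230 [ 0.0017 -0.0161 -0.0547] [ 0.0197  0.0061 -0.0445]
246 [ 0.0017 -0.0163  0.0412] [0.0197 0.0085 0.0511]
```

Emit:
jog_arm([
  [0,0,0,1.0,0.6,-0.3,8.7],
  [0,0,0,3.4,0,0,8.7],
  [0,0,0,3.4,0,0,8.7],
  [0,0,0,3.4,0,0,8.7],
  [0,0,0,3.1,0,0,8.7],
  [0,0,0,0,0,0,8.7],
  [0,0,0,0,0,0,8.7],
])

```text
time: 2.82
position: [0.427, -0.1958, 0.0746]
tool_rot: [0.943, 1.355, -0.942]
ft_force: [1.0, -0.3, 0.2]
grip_width: 1.003
```

```bash
python3 look.py 2
```

```text
{'time': np.float64(2.925), 'position': array([ 0.4273, -0.1961,  0.0751]), 'tool_rot': array([ 0.9423,  1.3541, -0.942 ]), 'ft_force': array([ 0.0022, -0.0301,  0.7021]), 'grip_width': np.float64(1.0003)}
[[ 0.0025  0.9371  0.3492]
 [-0.0015  0.3492 -0.9371]
 [-1.      0.0019  0.0023]]
```

View pics/side2.png

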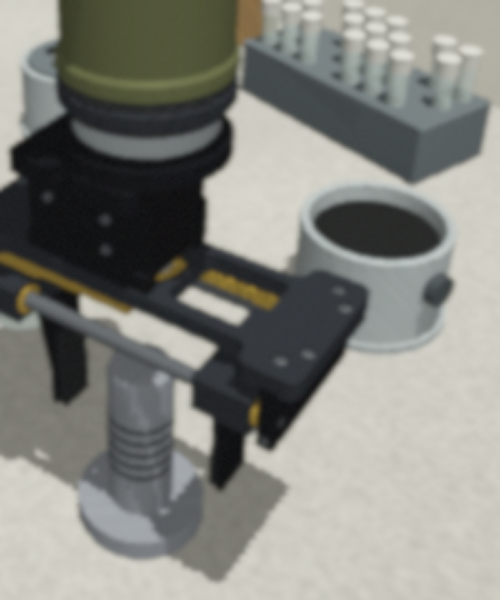

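Run:
```python
from h import *
s=get_state();M=R.from_rotvec(s["tool_rot"]).as_matrix();p=s["position"]
f=np.load("pics/side2.npz");P=cloud("side",f["d"])
a=P[240:340,230:330].reshape(-1,3);a=a[(a[:,2]>.057)&(a[:,2]<.072)]
q=(a-p)@M
for m in(q[:,2]<-.03,abs(q[:,2])<.03,q[:,2]>.03): print(m.sum(),q[m].min(0).round(4),q[m].max(0).round(4))
m=abs(q[:,2])<.03;print(circ(q[m][:,1:]))
```

```text
122 [ 0.0032 -0.0146 -0.0541] [ 0.0177  0.0069 -0.0443]
230 [ 0.0032 -0.0235 -0.0172] [0.018  0.0004 0.0154]
125 [ 0.0032 -0.0153  0.0421] [0.0179 0.0081 0.0514]
(array([-0.0082, -0.0013]), 0.0171, 'lsq', array([-0.0059, -0.0022]), 0.0167)
```

Emit:
jog_arm([
  [0,0,0,0,-0.2,0,8.7],
  [0,0,0,0,0,0,4.2],
  [0,0,0,0,0,0,3.0],
  [0,0,0,0,0,0,2.5],
  [0,0,0,0,0,0,2.5],
  [0,0,0,0,0,0,2.5],
  [0,0,0,0,0,0,2.5],
  [0,0,0,0,0,0,2.5],
], squeeze=38)

```text
time: 3.92
position: [0.4242, -0.1961, 0.0735]
tool_rot: [0.942, 1.357, -0.942]
ft_force: [-0.6, 0.8, 0.9]
grip_width: 0.384
```

Emit:
jog_arm([
  [0,0,0,-2.5,0,0,2.5],
  [0,0,0,-4.0,0,0,2.5],
  [0,0,0,-4.0,1.0,0.1,2.5],
  [0,0,0,0,3.7,0.5,2.5],
  [0,0,0,0,3.7,0.5,2.5],
  [0,0,0,0,3.7,0.5,2.5],
  [0,0,0,0,3.7,0.5,2.5],
  [0,0,0,0,3.7,0.5,2.5],
  [0,0,0,0,3.8,0.3,2.5],
  [0,0,0,0,0,0,2.5],
])

```text
time: 5.18
position: [0.6539, -0.1393, 0.1761]
tool_rot: [0.942, 1.362, -0.939]
ft_force: [-0.7, 0.7, -4.8]
grip_width: 0.382
```

```bash
python3 look.py 3
```

```text
{'time': np.float64(5.275), 'position': array([ 0.6516, -0.1418,  0.1767]), 'tool_rot': array([ 0.9412,  1.3608, -0.9437]), 'ft_force': array([-0.231 ,  0.4238, -4.9954]), 'grip_width': np.float64(0.3818)}
[[-3.600e-03  9.368e-01  3.499e-01]
 [ 6.000e-04  3.499e-01 -9.368e-01]
 [-1.000e+00 -3.200e-03 -1.900e-03]]
```

View pics/side3.png

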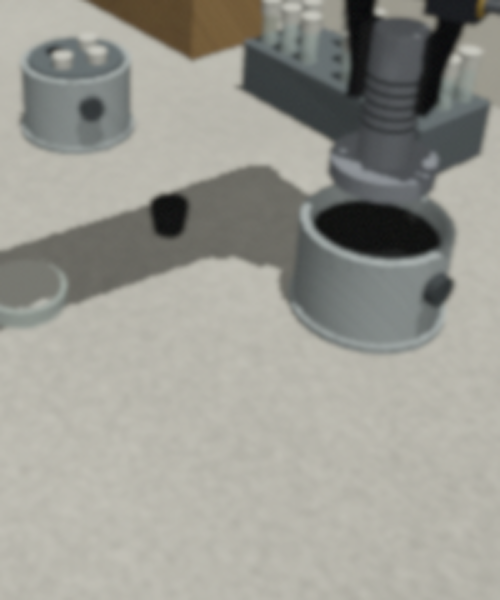

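```bash
cat > meas.py <<'E'
import sys
from h import *
k=sys.argv[1];f=np.load(f"pics/side{k}.npz");P=cloud("side",f["d"])
a=P[100:230,335:410].reshape(-1,3);a=a[~np.isnan(a[:,0])]
a=a[(np.hypot(a[:,0]-.65,a[:,1]+.142)<.042)&(a[:,2]>.08)]
zt=float(sys.argv[2]) # foot bottom z
m=(a[:,2]>zt+.011)&(a[:,2]<zt+.018);print("foot",m.sum(),circ(a[m][:,:2]))
from scipy.optimize import least_squares
h=a[(a[:,2]>zt+.022)&(a[:,2]<zt+.1)&(np.hypot(a[:,0]-.65,a[:,1]+.142)<.023)]
z0=zt+.05
r=least_squares(lambda q:np.hypot(h[:,0]-q[0]-q[2]*(h[:,2]-z0),h[:,1]-q[1]-q[3]*(h[:,2]-z0))-.017,[.65,-.142,0,0],loss="soft_l1",f_scale=.001)
print("handle",len(h),r.x.round(4),"zrange",h[:,2].min(),h[:,2].max(),"cost",r.cost)
E
python3 meas.py 3 .1035
```

```text
foot 525 (array([ 0.6493, -0.1391]), 0.0348, 'lsq', array([ 0.6499, -0.1394]), 0.026)
handle 1194 [ 0.6511 -0.1389  0.0012 -0.0104] zrange 0.1255072280095691 0.203380041279273 cost 0.0009574720101990003
```

Emit:
jog_arm([
  [0,0,0,0,0,0.3,2.5],
  [0,0,0,1.5,0,0,2.5],
  [0,0,0,1.5,0,0,2.5],
  [0,0,0,1.0,0,0,2.5],
  [0,0,0,0,0,0,2.5],
  [0,0,0,0,0,0,2.5],
])

```text
time: 6.02
position: [0.654, -0.1447, 0.1389]
tool_rot: [0.943, 1.357, -0.942]
ft_force: [0.3, 0.2, -4.0]
grip_width: 0.383
```

```bash
python3 look.py 4; python3 meas.py 4 .063
```

```text
{'time': np.float64(6.125), 'position': array([ 0.6542, -0.1448,  0.1393]), 'tool_rot': array([ 0.9426,  1.3559, -0.9419]), 'ft_force': array([ 0.3425, -0.3479, -5.2471]), 'grip_width': np.float64(0.3817)}
[[ 1.300e-03  9.370e-01  3.493e-01]
 [-3.000e-04  3.493e-01 -9.370e-01]
 [-1.000e+00  1.100e-03  8.000e-04]]
foot 29 (array([ 0.6465, -0.1496]), 0.0283, 'lsq', array([ 0.6462, -0.1487]), 0.0191)
handle 1069 [ 0.651  -0.1441 -0.0126  0.0143] zrange 0.08516874245423178 0.16299079709060377 cost 0.0007186624761897506
```

View pics/side4.png

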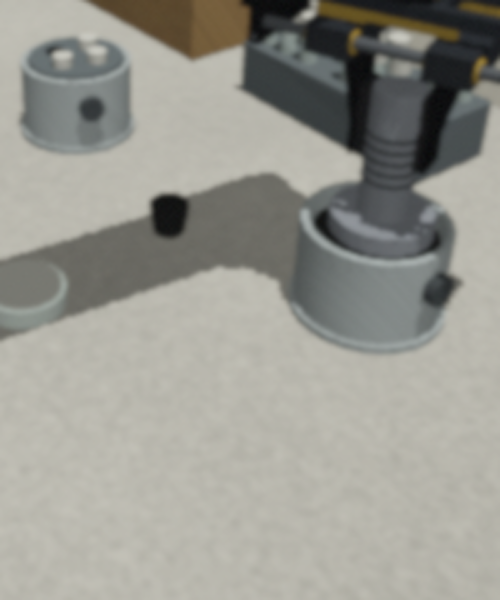

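Emit:
jog_arm([
  [0,0,0,0.4,0,-0.1,2.5],
  [0,0,0,0.4,0,0,2.5],
  [0,0,0,0.3,0,0,2.5],
  [0,0,0,0.3,0,0,2.5],
  [0,0,0,0,0,0,2.5],
])

```text
time: 6.75
position: [0.6537, -0.1437, 0.1253]
tool_rot: [0.943, 1.356, -0.942]
ft_force: [-3.0, 1.3, 5.5]
grip_width: 0.38
```

Emit:
jog_arm([
  [0,0,0,0.3,0,0,2.5],
  [0,0,0,0.3,0,0,2.5],
  [0,0,0,0.2,0,0,2.5],
  [0,0,0,0,0,0,2.5],
])

```text
time: 7.25
position: [0.6538, -0.1436, 0.118]
tool_rot: [0.943, 1.356, -0.942]
ft_force: [-3.7, 1.6, 8.5]
grip_width: 0.382
```

```bash
python3 look.py 5; python3 meas.py 5 .045
```

```text
{'time': np.float64(7.35), 'position': array([ 0.6538, -0.1436,  0.1181]), 'tool_rot': array([ 0.9425,  1.3562, -0.942 ]), 'ft_force': array([-3.0105,  0.19  ,  8.0894]), 'grip_width': np.float64(0.3837)}
[[ 1.000e-03  9.370e-01  3.494e-01]
 [-3.000e-04  3.494e-01 -9.370e-01]
 [-1.000e+00  8.000e-04  6.000e-04]]
foot 0 (array([0., 0.]), 0.0, 'lsq', array([0., 0.]), 0.0)
handle 896 [ 0.6505 -0.1431 -0.0043  0.0113] zrange 0.08003018334647405 0.14499580914847632 cost 0.0006464475138505415
```

View pics/side5.png

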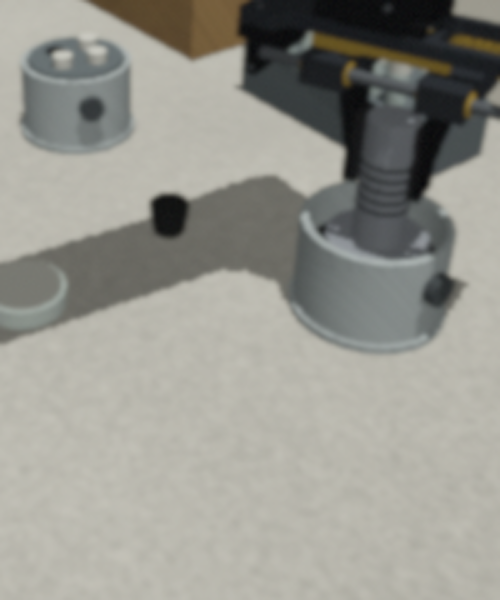

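Emit:
jog_arm([
  [0,0,0,0.2,0,0,2.5],
  [0,0,0,0.1,0,0,2.5],
  [0,0,0,0,0,0,2.5],
  [0,0,0,0,0,0,2.5],
])

```text
time: 7.85
position: [0.654, -0.1436, 0.1173]
tool_rot: [0.942, 1.355, -0.942]
ft_force: [-7.7, 1.3, 17.6]
grip_width: 0.385
```

Emit:
jog_arm([
  [0,0,0,0,0,0,2.5],
  [0,0,0,0,0,0,2.5],
  [0,0,0,0,0,0,2.5],
  [0,0,0,0,0,0,2.5],
  [0,0,0,0,0,0,2.5],
  [0,0,0,0,0,0,2.5],
  [0,0,0,0,0,0,2.5],
  [0,0,0,0,0,0,2.5],
  [0,0,0,0,0,0,2.5],
  [0,0,0,0,0,0,2.5],
])

```text
time: 9.1
position: [0.654, -0.1436, 0.1173]
tool_rot: [0.942, 1.355, -0.942]
ft_force: [-7.2, 1.1, 16.1]
grip_width: 0.384
```

```bash
python3 look.py 6; python3 meas.py 6 .044
python3 - <<'E'
from h import *
f=np.load("pics/side6.npz");P=cloud("side",f["d"]);a=P[100:230,335:410].reshape(-1,3)
a=a[np.hypot(a[:,0]-.6505,a[:,1]+.1431)<.034];a=a[(np.hypot(a[:,0]-.6505,a[:,1]+.1431)>.019)&(a[:,2]<.068)&(a[:,2]>.05)]
print("foot top z",len(a),np.median(a[:,2]), np.linalg.lstsq(np.c_[a[:,:2]-[.6505,-.1431],np.ones(len(a))],a[:,2],rcond=None)[0])
E
```

```text
{'time': np.float64(9.2), 'position': array([ 0.654 , -0.1436,  0.1173]), 'tool_rot': array([ 0.9423,  1.3552, -0.942 ]), 'ft_force': array([-6.7409,  1.3498, 17.6989]), 'grip_width': np.float64(0.3845)}
[[ 1.700e-03  9.370e-01  3.493e-01]
 [-9.000e-04  3.493e-01 -9.370e-01]
 [-1.000e+00  1.300e-03  1.500e-03]]
foot 0 (array([0., 0.]), 0.0, 'lsq', array([0., 0.]), 0.0)
handle 874 [ 0.6507 -0.1431 -0.0021  0.0103] zrange 0.08010641072021146 0.1439594981308469 cost 0.0006445781984558201
foot top z 235 0.057579462109038027 [-0.00704967 -0.00746182  0.05758045]
```

View pics/side6.png

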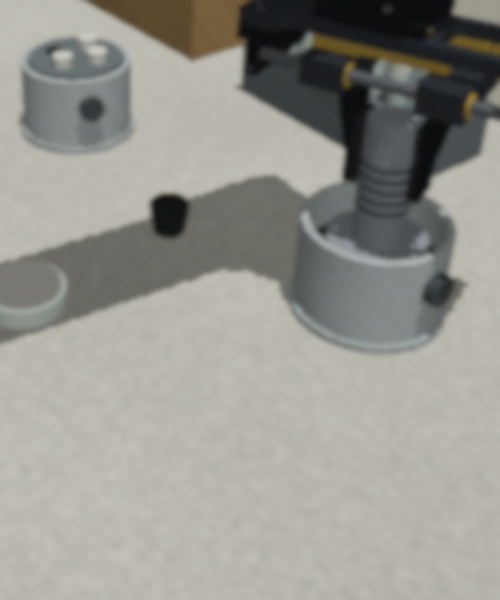

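Emit:
jog_arm([
  [0,0,0,-0.3,0,0,2.5],
  [0,0,0,-0.4,0,0,2.5],
  [0,0,0,-0.4,0,0,2.5],
  [0,0,0,-0.3,0,0,2.5],
  [0,0,0,-0.1,0,0,2.5],
  [0,0,0,0,0,0,2.5],
  [0,0,0,0,0,0,2.5],
])

```text
time: 10.07
position: [0.6536, -0.1438, 0.1284]
tool_rot: [0.943, 1.357, -0.942]
ft_force: [-0.6, 1.7, 3.9]
grip_width: 0.377
```

Emit:
jog_arm([
  [0,0,0,-0.2,0,0,2.5],
  [0,0,0,-0.1,0,0,2.5],
  [0,0,0,0,0,0,2.5],
  [0,0,0,0,0,0,2.5],
])

```text
time: 10.58
position: [0.6535, -0.1438, 0.1315]
tool_rot: [0.943, 1.357, -0.942]
ft_force: [0.2, 0.7, 2.2]
grip_width: 0.385
```

```bash
python3 look.py 7; python3 meas.py 7 .058
```

```text
{'time': np.float64(10.675), 'position': array([ 0.6535, -0.1438,  0.1315]), 'tool_rot': array([ 0.9425,  1.357 , -0.9422]), 'ft_force': array([0.1105, 0.6731, 1.9632]), 'grip_width': np.float64(0.3874)}
[[ 3.000e-04  9.370e-01  3.494e-01]
 [ 0.000e+00  3.494e-01 -9.370e-01]
 [-1.000e+00  3.000e-04  1.000e-04]]
foot 0 (array([0., 0.]), 0.0, 'lsq', array([0., 0.]), 0.0)
handle 1063 [ 0.6504 -0.1431 -0.0087  0.0067] zrange 0.08029649911256176 0.15798683378453243 cost 0.0006703997947193141
```

Emit:
jog_arm([
  [0,0,0,-0.05,0,0,2.5],
  [0,0,0,0,0,0,3.6],
  [0,0,0,0,0,0,4.2],
  [0,0,0,0,0,0,5.0],
  [0,0,0,0,0,0,6.0],
  [0,0,0,0,0,0,6.0],
  [0,0,0,0,0,0,6.0],
], squeeze=10)

```text
time: 11.55
position: [0.6534, -0.1439, 0.1321]
tool_rot: [0.942, 1.357, -0.943]
ft_force: [0.6, -0.6, 0.9]
grip_width: 0.682
```

```bash
python3 look.py 8; python3 meas.py 8 .058
```

```text
{'time': np.float64(11.65), 'position': array([ 0.6534, -0.1439,  0.132 ]), 'tool_rot': array([ 0.9423,  1.3571, -0.9425]), 'ft_force': array([-0.8853,  0.0555,  0.3521]), 'grip_width': np.float64(0.6852)}
[[-0.000e+00  9.370e-01  3.494e-01]
 [-1.000e-04  3.494e-01 -9.370e-01]
 [-1.000e+00 -1.000e-04  1.000e-04]]
foot 0 (array([0., 0.]), 0.0, 'lsq', array([0., 0.]), 0.0)
handle 961 [ 0.6506 -0.1434  0.0024 -0.0027] zrange 0.08016871198426417 0.1578079537529763 cost 0.0002400604364240513
```

View pics/side8.png

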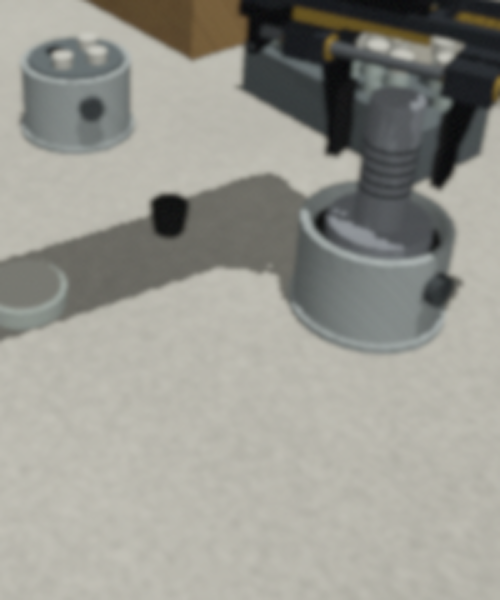

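The tamper stands upright and is released, with both fingers clear of the handle. Now I'll retract straight up.

Emit:
jog_arm([
  [0,0,0,-1.5,0,0,6.0],
  [0,0,0,-3,0,0,6.0],
  [0,0,0,-4,0,0,6.0],
  [0,0,0,-4,0,0,6.0],
  [0,0,0,-2,0,0,6.0],
  [0,0,0,0,0,0,6.0],
  [0,0,0,0,0,0,6.0],
  [0,0,0,0,0,0,6.0],
])

```text
time: 12.65
position: [0.6526, -0.1439, 0.2749]
tool_rot: [0.942, 1.36, -0.944]
ft_force: [-0.5, 0.3, -0.4]
grip_width: 0.694
```

```bash
python3 look.py 9; python3 meas.py 9 .058
python3 - <<'E'
from h import *
f=np.load("pics/side9.npz");P=cloud("side",f["d"]);a=P[100:230,335:410].reshape(-1,3)
m=(np.hypot(a[:,0]-.6506,a[:,1]+.1434)<.02)&(a[:,2]>.15);print("top z",m.sum(),np.median(a[m][:,2]),a[m][:,2].max())
q=cv2.imread("pics/side0.png");cv2.imwrite("pics/full9.png",f["p"][:,:,::-1])
E
```

```text
{'time': np.float64(12.75), 'position': array([ 0.6528, -0.1438,  0.2755]), 'tool_rot': array([ 0.942 ,  1.3594, -0.9435]), 'ft_force': array([-0.3427, -0.6192,  0.4053]), 'grip_width': np.float64(0.6915)}
[[-2.300e-03  9.370e-01  3.493e-01]
 [ 5.000e-04  3.493e-01 -9.370e-01]
 [-1.000e+00 -2.000e-03 -1.300e-03]]
foot 0 (array([0., 0.]), 0.0, 'lsq', array([0., 0.]), 0.0)
handle 971 [ 0.6505 -0.1434  0.0034 -0.004 ] zrange 0.08004380579785553 0.15797733180198625 cost 0.00023070887187798625
top z 311 0.16062200111228447 0.1628334494985551
```

View pics/full9.png

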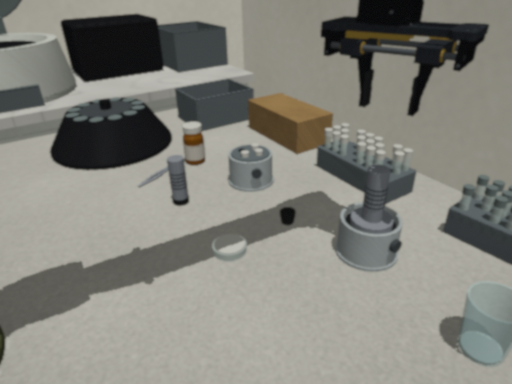

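The tamper stands upright in the bucket around (376,200), with its top at about 0.161 m (58 + 104 mm expected). The plunger is untouched at (178,180) and the gripper is clear.

```bash
python3 -c "
from bench import *
print(close_job())"
```

```text
the job is handed in; nothing more can be done
None
```

The cushion is bedded, and the tamper is left standing upright on it inside the bucket. I handed the job in at about 12.8 s of the 43 s allowed; `close_job` gives no verdict.

- **Pressing:** I gripped the wide-footed tamper by its handle and pressed it down until the plate stopped. The top of the foot was about 14 mm below its resting level, tilted less than 1°. The reading was about 17 N beyond the tool's own weight, so well past the 13.5 N needed. I held it there for more than 1.3 s, then eased it back up to rest and released it.
- **Final check:** The side camera puts the tamper about 1 mm from the bucket centre and tilted about 0.3°. Its top is at about 0.161 m, which matches the plate at rest height. The plunger is still standing and untouched, and the gripper is clear, about 14 cm above where it let go.
- **Disagreements:** The two cameras differed by about 4–5 mm in absolute x, but agreed on the tamper-to-bucket offset to under 1 mm. I corrected for this using the gripper seen in the side image. About 7 N of sideways force showed while the plate was on its stop. It left no visible tilt or shift, and it was gone after release.

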